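Load the bur rack past the sprung gate

TASK

Load the bur rack into its bench chute: press the orange bar down with one fingertip to swing the red gate up and, keeping the bar pressed, push the rack by its blue plate with the other finger, under the raised gate and fully home against the end stop. Then let go of the bar so that the gate drops shut behind the wooden block, and move clear. Only push the rack, never lift it; do not let it strike the gate, and leave everything else on the bench where it is.

Things in the scene. Friction and masses are not known exactly. Their poses are not given: they have to be found in the camera images.
- chute: Fixed chute: straight channel on a dark board 425 x 175 x 6 mm. Origin on the bench, on the channel's centre line, under the red gate; z up, +x = loading direction. In its frame (mm): channel floor z=6; channel 80 wide between aluminium walls (|y|=40 to 46, x=-190 to 110, tops z=30); two bearing posts at x=-262 and 20, y=54, tops z=57. Board x=-295 to 130, y=-52 to 122.
- stop_face (a point): Centre of the face of the aluminium end stop, at x=102, z=21 mm in the chute's frame; the stop is 92 mm wide, its top at z=36. Axes as the chute's. Fully home, the front of the rack's wooden block touches this face.
- gate (a joint): Angle q of the sprung lift gate, rad: 0 shut, 0.75 wide open (stop). Orange press bar and red gate are one rigid part turning on an axle parallel to the chute's x at y=54, z=48 mm: pressing the bar down raises the gate. A spring shuts it; about 3 to 7 N on the bar holds it open. It clears the rack from q=0.36 on. It does not swing inwards: the rack cannot push it open.
- bar_mid (a point): Mid-length of the orange bar, on its upper side when shut; moves with it. The bar is a round rod 12 mm thick, parallel to the chute's x from x=-285 to -40 mm; a finger may slide along it. At gate angle q its centre is at y = 54 + 44 cos q, z = 48 - 44 sin q (mm, chute's frame): its top is at z=54 shut, z=31 at q=0.55. Axes: x along the bar, loading direction.
- leaf_mid (a point): Centre of the red gate leaf, 32 x 32 mm, 5 mm thick along x, at x=0 in the chute's frame; moves with the gate. Shut, it spans y=-39 to -7, z=16 to 48 mm, hangs from a red arm that crosses the +y wall, bars the way of the rack's block and passes above the rack's tongue.
- rack: Loose bur rack, 0.2 to 0.45 kg, in the channel ahead of the gate. Origin: centre of the underside of its wooden block; +x = loading direction. In its frame (mm): block x=-45 to 45, 72 wide, 24 high, bur heads to z=30; behind it a tongue 30 wide, 8 high, to x=-115; then an upright blue push plate 8 thick, 68 wide, 50 high. Home, its origin is at x=57 in the chute's frame.
- push_face (a point): Centre of the rear face of the rack's blue push plate (25 mm above the rack's underside), where a finger pushes; at x=-123 mm in the rack's frame; axes as the rack's. Fully home it is at x=-66 mm in the chute's frame, still ahead of the gate, which then shuts between the block and the push plate.
- bench_block: polished steel bench block, 60 x 60 x 20 mm, loose; to be left alone. Origin at the centre of its underside.
- polish_jar: amber glass jar with a brass cap, 44 mm across, 50 mm tall, loose; to be left alone. Origin at the centre of its underside.
- wax_block: green carving-wax block, 60 x 35 x 22 mm, loose; to be left alone. Origin at the centre of its underside.
- pliers: pliers with red grips lying flat, 120 mm long, jaws 40 mm ahead of the rivet, 12 mm thick, loose; to be left alone. Origin under its rivet.
- nippers: pliers with green grips lying flat, 120 mm long, jaws 40 mm ahead of the rivet, 12 mm thick, loose; to be left alone. Origin under its rivet.
- dish: white ceramic dish, 70 mm across, 30 mm tall, loose; to be left alone. Origin at the centre of its underside.
- ring_clamp: wooden ring clamp with a brass collar lying flat, 102 x 30 x 26 mm, loose; to be left alone. Origin at the centre of its underside.
Things that resemble listed ones, but are neither listed nor needed, are in the scene too. Leave any turquoise or yellow look-alike of the rack alone.

How it is judged:
On the way, in this order (a step that is already met when the one before it is completed fails the run):
1. the gate is held open by a finger on the press bar while the rack is still in front of it (value of joint gate above 0.33 rad and contact force between the fingers and gate above 0.3 N and x of rack in the frame of chute below -0.048 m), for 0.1 s.
2. most of the rack's block has passed under the gate while a finger holds the bar down (value of joint gate above 0.33 rad and contact force between the fingers and gate above 0.3 N and x of rack in the frame of chute above 0.025 m), for 0.05 s.
At the end, for the whole second after the job is handed in: The rack's block is within 6 mm of the end stop, lying flat on the channel floor at rest, and the gate is shut behind it (within 0.06 rad), held by nothing but its spring (x of rack in the frame of chute above 0.051 m and value of joint gate below 0.06 rad and z of rack in the frame of chute below 0.01 m and angle between rack's own z axis and vertical below 0.08 rad and linear speed of rack below 0.01 m/s); the robot touches nothing.
It fails at once if the rack strikes or is jammed against the gate (more than 2 N) (contact force between rack and gate above 2 N).
It fails at once if the gate is let down (below 0.25 rad) while the block is under it (x of rack in the frame of chute between -0.042 and 0.042 m and value of joint gate below 0.25 rad).
It fails at once if the rack is lifted or tipped instead of pushed (z of rack in the frame of chute above 0.016 m or angle between rack's own z axis and vertical above 0.15 rad).
It fails at once if something else on the bench is moved by more than 20 mm (distance of any of bench_block, polish_jar, wax_block, pliers, nippers, dish, ring_clamp from where it was at the start of the episode above 0.02 m).
It also fails if it takes over 40 s, if anything falls off the work surface, if the arm or the gripper's body presses on something with over 40 N, if the wrist force passes 120 N, or if a joint passes its speed limit or range.

ROBOT

A 6-joint arm with a two-finger parallel gripper is mounted at the origin on the work surface. World frame = base frame: x ahead of the robot, y to its left, z up, the work surface at z = 0. Lengths are in m, angles in rad, forces in N, time in s.
With the tool pointing down it reaches from about 0.3 to 1 m from the base axis. Payload 5.1 kg.
Tool frame: the origin (TCP) lies between the finger pads; the fingertips stand 22 mm ahead of it and the grasp point (between the pads) lies 3 mm ahead of it; z points along the fingers, y is the line along which they close (so a half turn about z gives the same grasp; the last joint's range is limited). The gripper opens to 95 mm and grips with 3 to 60 N. Pads are 20 mm wide; open, the fingers measure 119 mm over their backs; the gripper's body (75 mm by 180 mm) begins 59 mm behind the grasp point.
Start: joints at [-1.329, 0.124, 1.65, -0, 1.367, -0.083], TCP at [0.207, -0.616, 0.237] pointing down, gripper open.
Joint ranges: [-2.61, 2.61], [-1.02, 2.33], [0.03, 2.71], [-1.35, 4.49], [0.32, 2.68], [-2.91, 2.91]. Speed limits (rad/s): [2.57, 2.57, 3.14, 3.14, 3.14, 3.14].

INTERFACE

Orientations are given as [roll, pitch, yaw] about the fixed x, y, z axes, in that order (R = Rz(yaw) Ry(pitch) Rx(roll)).
In Python, from rig import arm gives the robot as it stands.
- The arm moves only by the tool servo_tool, never from a script. Its argument "commands" is a list of rows, each a list of 3 entries, a list of its own where there are three numbers: the turn, a rotation vector about the tool's x, y, z each as a share of 45 degrees, from -1 to 1, then the shift along the tool's x, y, z each as a share of 1 m, from -1 to 1, then the opening, from -1 (shut) to 1 (fully open), so that 0 is half open. A call has 1 to 20 rows; each row is the pose to reach, as a shift and turn from the pose commanded when the call began, along the tool's axes at that moment; what a row does not reach only later rows make up. A row lasts 1/8 s, in which the tool goes at most 62.5 mm and 10.7 degrees, less where a joint would pass 70% of its speed; a pose out of reach is approached as far as the arm can. A call with a number of a shift or a turn outside -1 to 1 is refused whole. A call with a gripper value outside its range is refused whole. The fingers move at their own pace and stop on an object; "squeeze" is the grip in N (left out, the last holds). Time passes only in rows, so rows that repeat a pose let the fingers close. It gives the time, the measured TCP pose, the force, the opening and the grip force at its end, in the units of the state.
- arm.read_state(): the state, without advancing time (a new reading comes with each control period).
- arm.snapshot(name): name is "scene" or "top" or "wrist"; returns the picture (480x640x3 uint8, red, green, blue); there is no depth.
- arm.get_calibration(name): a dict with "camera_matrix" (3x3 intrinsics, pixels), "dist_coeffs" ([k1, k2, p1, p2, k3] as OpenCV has them; the pictures are not rectified), "xyz" and "rotation" of the camera in the world. Camera axes: x right, y up, looking along -z (the intrinsics and any distortion apply to the point x, -y, -z); pixel columns grow to the right and rows downward; lengths in m; the calibration is good to about 2 mm. A picture is of the moment at which its call begins: read the wrist's pose just before it. get_calibration takes no time and is no camera call; for the wrist camera it gives the pose at the moment of the call.
- arm.hand_in(): hands the job in; it is judged then, once.
The state is a dict: "clock": time; "qpos": joint angles; "qd": joint speeds; "effort": joint torques, N m; "eef_pos": TCP position; "eef_rot": TCP orientation; "ft_force": force on the tool from outside, world axes, zero at the start; "torque": the same for the moment, N m; "gripper_width": finger opening in m; "grasp_force": force on a finger pad.
Only numpy, scipy, OpenCV 4.12 (cv2) and the standard library are available. Lean on these libraries where they do the work, as an engineer would, in place of code of your own. Each camera call takes 0.05 s, during which the arm holds its last target. There are 200 camera calls.

## Working session

There is one attempt and no reset: what is moved stays moved. The work goes in short steps, Python scripts to look and compute and a tool call to move; the robot and the scene stay as the last step left them, time stands still between calls to the robot, and variables do not carry over. Pictures are saved under pics/ and viewed, at most 10 in all, crops included, and the job is handed in when it is done.

Besides the shell and the picture viewer there is one more tool, called after "Emit:" as name(argument=value, ...), one argument or row to a line, values as JSON. servo_tool: Moves the arm, as the interface text tells. Shift numbers are shares of 1 m and turn numbers shares of 45 degrees, none past 1 either way. Its arguments: {"type":"object","properties":{"commands":{"type":"array"},"squeeze":{"type":"number"}},"required":["commands"]}

```bash
mkdir -p pics; ls
python3 - <<'E'
from rig import arm
import cv2
for n in("scene","top"):
    im=arm.snapshot(n); cv2.imwrite(f"pics/{n}0.png",im[:,:,::-1])
    c=arm.get_calibration(n); print(n,c)
s=arm.read_state(); print(s)
E
```

```text
pics
scene {'camera_matrix': array([[624.71368133,   0.        , 317.63914559],
       [  0.        , 624.71368133, 246.78258093],
       [  0.        ,   0.        ,   1.        ]]), 'dist_coeffs': array([-0.02666872,  0.        ,  0.        ,  0.        ,  0.        ]), 'xyz': array([ 1.18919464, -0.80062584,  0.91971617]), 'rotation': array([ 0.91042473, -0.02116007,  0.70011304])}
top {'camera_matrix': array([[536.18633519,   0.        , 311.62210767],
       [  0.        , 536.18633519, 236.79952245],
       [  0.        ,   0.        ,   1.        ]]), 'dist_coeffs': array([-0.09097828,  0.        ,  0.        ,  0.        ,  0.        ]), 'xyz': array([0.35480241, 0.05713842, 1.22501699]), 'rotation': array([ 9.60440186e-02, -7.67972569e-04, -1.59790470e+00])}
{'clock': 0.1, 'qpos': array([-1.32859784e+00,  1.24453047e-01,  1.65154026e+00, -1.21887089e-05,
        1.36751166e+00, -8.26223485e-02]), 'qd': array([-0.00014472, -0.00190415, -0.0036362 , -0.0004063 ,  0.00013853,
       -0.0008795 ]), 'effort': array([ 3.13308065e-04, -4.18882477e+01, -3.61096430e+01,  7.77511206e-02,
        4.61873040e-02, -7.28409486e-05]), 'eef_pos': array([ 0.20726464, -0.6154935 ,  0.23549975]), 'eef_rot': array([-3.13968588e+00, -1.45927640e-04,  3.24823166e-01]), 'ft_force': array([-0.45365072, -0.95437358, -0.06097918]), 'torque': array([0.0252856 , 0.02596704, 0.07590655]), 'grasp_force': 0.0, 'gripper_width': 0.09510440425747287}
```

View pics/top0.png

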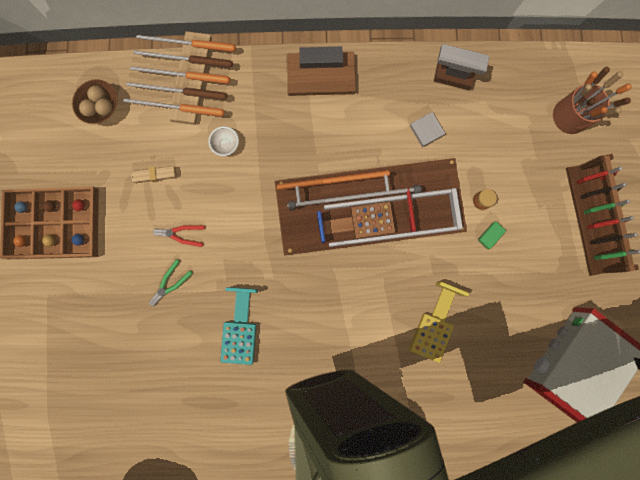

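View pics/scene0.png

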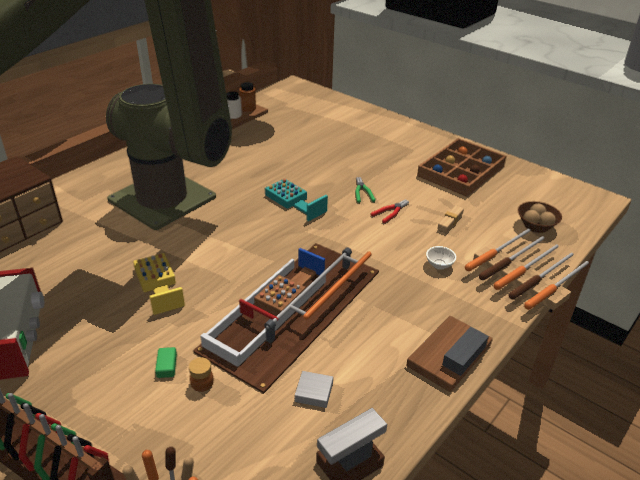

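The top view shows the chute with board corners near (276,181), (453,159), (465,233) and (286,255). It loads to the right, with the orange bar at about (335,180), the red gate at (411,210), the blue plate at (321,226) and the rack block at (373,219).

Three things could be the rack: blue-plate wood at (350,222), turquoise at (240,325) and yellow at (440,320). The one at (350,222) fits, because it is in the channel with a wooden block and a blue plate. I'll measure it and confirm with a crop.

```bash
cat > h.py <<'E'
from rig import arm
import numpy as np, cv2
from scipy.spatial.transform import Rotation as R
def ray(px,c):
    u=cv2.undistortPoints(np.float64(px).reshape(-1,1,2),c["camera_matrix"],c["dist_coeffs"])[:,0]
    d=np.c_[u[:,0],-u[:,1],-np.ones(len(u))]
    return d@R.from_euler("xyz",c["rotation"]).as_matrix().T
def plane(px,c,z):
    d=ray(px,c); return c["xyz"]+d*((z-c["xyz"][2])/d[:,2])[:,None]
def proj(P,c):
    M=R.from_euler("xyz",c["rotation"]).as_matrix()
    q=(np.atleast_2d(P)-c["xyz"])@M*[1,-1,-1]
    return cv2.projectPoints(q,np.zeros(3),np.zeros(3),c["camera_matrix"],c["dist_coeffs"])[0][:,0]
E
python3 - <<'E'
from h import *
c=arm.get_calibration("top")
im=cv2.imread("pics/top0.png"); hsv=cv2.cvtColor(im,cv2.COLOR_BGR2HSV)
roi=np.zeros(im.shape[:2],np.uint8); roi[150:265,265:475]=255
def pts(m): y,x=np.nonzero(m); return np.c_[x,y].astype(float)
m=((hsv[...,2]<125)&(roi>0)).astype(np.uint8)
m=cv2.morphologyEx(m,cv2.MORPH_CLOSE,np.ones((3,3)))
k=max(cv2.findContours(m,0,2)[0],key=cv2.contourArea)
P=plane(k[:,0],c,.006)
rc=cv2.minAreaRect((P[:,:2]*1000).astype(np.float32)); print("board",rc); print(cv2.boxPoints(rc))
H,S,V=cv2.split(hsv)
for n,mm,z in(("blue",(H>105)&(H<130)&(S>150)&(V>60),.056),("orange",(H>5)&(H<16)&(S>190)&(V>150),.048),("red",((H<4)|(H>175))&(S>180),.048)):
    mm=mm&(roi>0)
    k=max(cv2.findContours(mm.astype(np.uint8),0,2)[0],key=cv2.contourArea)
    Q=plane(k[:,0],c,z)[:,:2]*1000
    r=cv2.minAreaRect(Q.astype(np.float32)); print(n,mm.sum(),r)
crop=cv2.resize(im[145:270,265:475],None,fx=3.8,fy=3.8,interpolation=2)
cv2.imwrite("pics/crop1.png",crop)
E
```

```text
board ((540.3497314453125, -84.71768188476562), (174.1591033935547, 425.00787353515625), 5.929364204406738)
[[ 431.7839   117.65383]
 [ 475.6882  -305.08023]
 [ 648.9155  -287.0892 ]
 [ 605.0112   135.64487]]
blue 31 ((519.4791870117188, 34.43605041503906), (4.699654579162598, 1.5644804239273071), 43.14152145385742)Traceback (most recent call last):
  File "<stdin>", line 14, in <module>
ValueError: max() iterable argument is empty
```

```bash
cat >> h.py <<'E'
yaw=-1.4673; O=np.array([.51406,-.17039])
ex=np.array([np.cos(yaw),np.sin(yaw)]); ey=np.array([-ex[1],ex[0]])
def chute(P): d=P[:,:2]-O; return np.c_[d@ex,d@ey]*1000
def world(x,y,z): return np.r_[O+(x*ex+y*ey)/1000,z/1000]
E
python3 - <<'E'
from h import *
im=cv2.imread("pics/top0.png"); hsv=cv2.cvtColor(im,cv2.COLOR_BGR2HSV).astype(int); H,S,V=np.moveaxis(hsv,2,0)
c=arm.get_calibration("top")
roi=np.zeros(im.shape[:2],bool); roi[150:265,265:475]=1
for n,mm,z in(("blue",(H>105)&(H<130)&(S>130),.056),("orange",(H>3)&(H<16)&(S>170)&(V>150),.048),("red",((H<4)|(H>175))&(S>150)&(V>90),.048)):
    y,x=np.nonzero(mm&roi); 
    if len(x)<5: print(n,len(x)); continue
    Q=chute(plane(np.c_[x,y],c,z)); print(n,len(x),np.percentile(Q,[2,50,98],axis=0).round(1).tolist())
crop=cv2.resize(im[145:270,265:475],None,fx=3.8,fy=3.8,interpolation=2)
# overlay check: expected bar ends, gate leaf
for p in [(-285,98,48),(-40,98,48),(0,-39,48),(0,-7,48),(102,0,36),(-262,54,57),(20,54,57)]:
    u=(proj(world(*p),c)[0]-[265,145]+.5)*3.8
    cv2.circle(crop,tuple(int(t) for t in u),4,(0,255,0),1)
cv2.imwrite("pics/crop1.png",crop)
E
```

```text
blue 112 [[-208.0, -35.1], [-203.8, -4.5], [-73.5, 26.9]]
orange 313 [[-284.7, 93.3], [-171.5, 100.1], [-41.2, 103.7]]
red 158 [[-8.3, -36.8], [-1.1, -1.3], [3.1, 49.2]]
```

View pics/crop1.png

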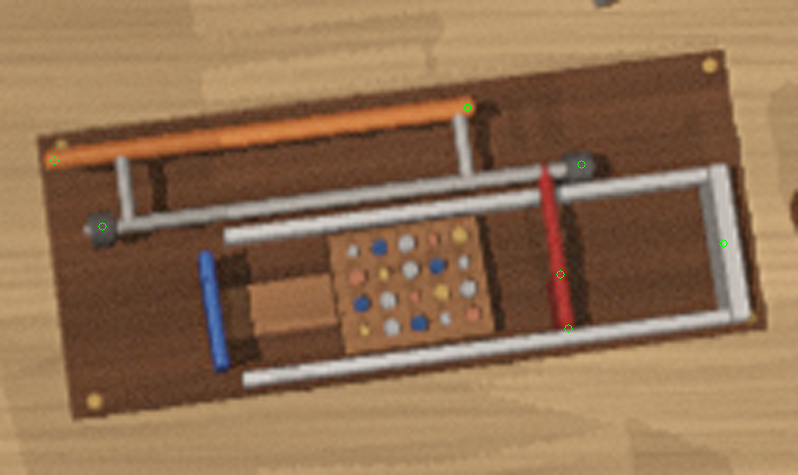

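The crop shows the wood-and-blue rack in the channel, with its blue plate at crop (213,310), block at (415,285) and red gate at (557,250). The overlaid model points fit, so the rack is confirmed with its push face at x≈-208 mm. The bar arms are at x≈-242 and -45.

Plan: point the tool -x along the loading direction and set the opening to about 82 mm, with the press finger at y=94 and the push finger at y=0.

```bash
cat >> h.py <<'E'
def go(x,y,z):
    s=arm.read_state(); M=R.from_euler("xyz",s["eef_rot"])
    T=R.from_euler("xyz",[np.pi,0,yaw+np.pi])
    rv=(M.inv()*T).as_rotvec()/(np.pi/4)
    e=s["eef_pos"]; print("clock",s["clock"],"at chute",chute(e[None])[0].round(1),(e[2]*1000).round(1),"w",s["gripper_width"],"F",s["ft_force"].round(2))
    print("turn",rv.round(4),"shift",M.inv().apply(world(x,y,z)-e).round(4))
E
python3 -c "
from h import *
go(-226,47,140)"
```

```text
clock 0.1 at chute [ 411.  -351.1] 235.5 w 0.09510440425747287 F [-0.45 -0.95 -0.06]
turn [-0.0019 -0.0018 -1.7182] shift [ 0.5283 -0.5339  0.0966]
```

Emit:
servo_tool(
  commands=[
    [[0,0,-0.95],[0.528,-0.534,0.05],0.73],
    [[0,0,-0.95],[0.528,-0.534,0.05],0.73],
    [[0,0,-0.95],[0.528,-0.534,0.05],0.73],
    [[0,0,-0.95],[0.528,-0.534,0.05],0.73],
    [[0,0,-0.95],[0.528,-0.534,0.05],0.73],
    [[0,0,-0.95],[0.528,-0.534,0.05],0.73],
    [[0,0,-0.95],[0.528,-0.534,0.05],0.73],
    [[0,0,-0.95],[0.528,-0.534,0.05],0.73],
    [[0,0,-0.95],[0.528,-0.534,0.05],0.73],
    [[0,0,-0.95],[0.528,-0.534,0.05],0.73],
    [[0,0,-0.95],[0.528,-0.534,0.05],0.73],
    [[0,0,-0.95],[0.528,-0.534,0.05],0.73],
    [[0,0,-0.95],[0.528,-0.534,0.05],0.73],
    [[0,0,-0.95],[0.528,-0.534,0.05],0.73],
  ],
)

```text
clock: 1.85
eef_pos: [0.5369, 0.0586, 0.186]
eef_rot: [-3.141, 0.001, 1.072]
ft_force: [-0.4, -0.3, -0.4]
gripper_width: 0.0824
grasp_force: 0.0
```

```bash
python3 -c "
from h import *
go(-226,47,140)"
```

```text
clock 1.85 at chute [-225.4   46.4] 186.0 w 0.08242566965012137 F [-0.42 -0.34 -0.43]
turn [-0.0017  0.001  -0.7672] shift [0.0009 0.0002 0.046 ]
```

Emit:
servo_tool(
  commands=[
    [[0,0,-0.767],[0.001,0,0.04],0.73],
    [[0,0,-0.767],[0.001,0,0.04],0.73],
    [[0,0,-0.767],[0.001,0,0.04],0.73],
    [[0,0,-0.767],[0.001,0,0.04],0.73],
    [[0,0,-0.767],[0.001,0,0.04],0.73],
    [[0,0,-0.767],[0.001,0,0.04],0.73],
  ],
)

```text
clock: 2.6
eef_pos: [0.5377, 0.0584, 0.1468]
eef_rot: [3.141, 0.0, 1.671]
ft_force: [1.0, -0.2, 0.1]
gripper_width: 0.0821
grasp_force: 0.0
```

Run:
```python
from h import *
go(-226,47,88)
im=arm.snapshot("wrist"); c=arm.get_calibration("wrist")
cv2.imwrite("pics/wrist1.png",im[:,:,::-1])
b=cv2.cvtColor(im,cv2.COLOR_RGB2HSV).astype(int); H,S,V=np.moveaxis(b,2,0)
for n,mm,z in(("blue",(H>105)&(H<130)&(S>130),.056),("orange",(H>3)&(H<16)&(S>170)&(V>150),.048)):
    k=max(cv2.findContours(mm.astype(np.uint8),0,1)[0],key=cv2.contourArea)[:,0]
    Q=chute(plane(k,c,z)); print(n,k.min(0),k.max(0),np.percentile(Q,[2,50,98],axis=0).round(1).tolist())
```

```text
clock 2.6 at chute [-225.2   47.1] 146.8 w 0.08212916500620761 F [ 0.95 -0.23  0.13]
turn [ 0.0002  0.0002 -0.004 ] shift [ 0.0008 -0.0001  0.0588]
blue [187 266] [294 299] [[-222.1, -33.8], [-210.4, 0.4], [-200.3, 33.6]]
orange [385 301] [405 344] [[-194.5, 93.3], [-178.0, 99.8], [-164.7, 104.5]]
```

View pics/wrist1.png

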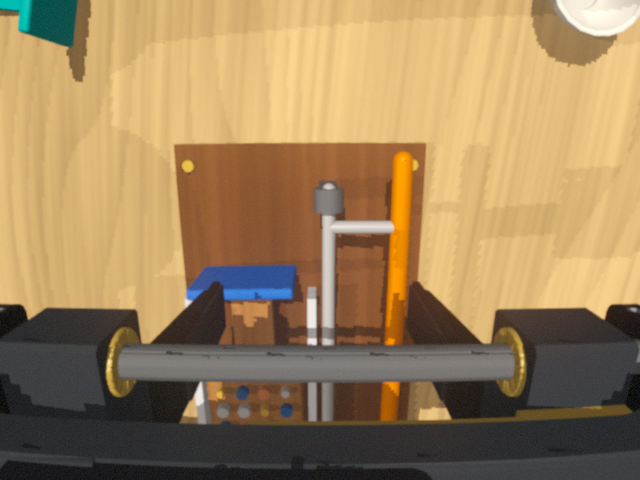

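The wrist view shows the plate at columns 187-294, rows 266-299, between the bar (column ~400) and the left wall. The left finger lines up with the plate and the right finger with the bar. I'll check the plate's edges against candidate projections.

Run:
```python
from h import *
c=arm.get_calibration("wrist"); print(chute(c["xyz"][None]),c["xyz"][2])
for p in [(-208,0,56),(-200,0,56),(-208,0,6),(-200,0,6),(-242,80,48),(-285,98,48),(-200,98,54)]: print(p,proj(world(*p),c)[0].round(1))
im=cv2.imread("pics/wrist1.png"); print(im[260:304:2,240].tolist())
```

```text
[[-299.39104606   47.12862363]] 0.2956119809419448
(-208, 0, 56) [240.5 287.6]
(-200, 0, 56) [241.2 299.5]
(-208, 0, 6) [252.4 263.4]
(-200, 0, 6) [252.9 273.6]
(-242, 80, 48) [368.9 231.1]
(-285, 98, 48) [401.  160.8]
(-200, 98, 54) [396.2 297.8]
[[54, 86, 139], [52, 86, 138], [53, 81, 130], [132, 79, 78], [143, 79, 48], [147, 82, 51], [146, 82, 50], [145, 81, 48], [147, 82, 53], [146, 83, 50], [146, 82, 48], [148, 86, 54], [146, 78, 48], [148, 84, 51], [168, 96, 54], [211, 126, 55], [220, 137, 67], [216, 132, 59], [214, 127, 59], [201, 118, 59], [109, 89, 109], [56, 86, 127]]
```

Emit:
servo_tool(
  commands=[
    [[0,0,0],[-0.002,0,0.03],0.73],
    [[0,0,0],[-0.002,0,0.055],0.73],
    [[0,0,0],[-0.002,0,0.068],0.73],
    [[0,0,0],[-0.002,0,0.074],0.73],
    [[0,0,0],[-0.002,0,0.08],0.73],
    [[0,0,0],[-0.002,0,0.086],0.73],
    [[0,0,0],[-0.002,0,0.091],0.73],
    [[0,0,0],[-0.002,0,0.095],0.73],
    [[0,0,0],[-0.002,0,0.095],0.73],
    [[0,0,0],[-0.002,0,0.095],0.73],
  ],
)

```text
clock: 3.9
eef_pos: [0.5351, 0.0571, 0.0522]
eef_rot: [-3.133, 0.0, 1.674]
ft_force: [-15.5, -1.9, 14.0]
gripper_width: 0.0822
grasp_force: 10.4
```

Run:
```python
from h import *
go(-76,47,52)
im=arm.snapshot("scene"); 
a=cv2.resize(im[230:400,180:400],None,fx=3.4,fy=3.4,interpolation=2)
cv2.imwrite("pics/scene2.png",a[:,:,::-1])
c=arm.get_calibration("scene")
H,S,V=np.moveaxis(cv2.cvtColor(im,cv2.COLOR_RGB2HSV).astype(int),2,0)
```

```text
clock 3.9 at chute [-224.1   44.4] 52.2 w 0.08215937886954462 F [-15.45  -1.85  13.99]
turn [-0.011   0.0003 -0.0008] shift [-0.1481  0.0027  0.0002]
```

View pics/scene2.png

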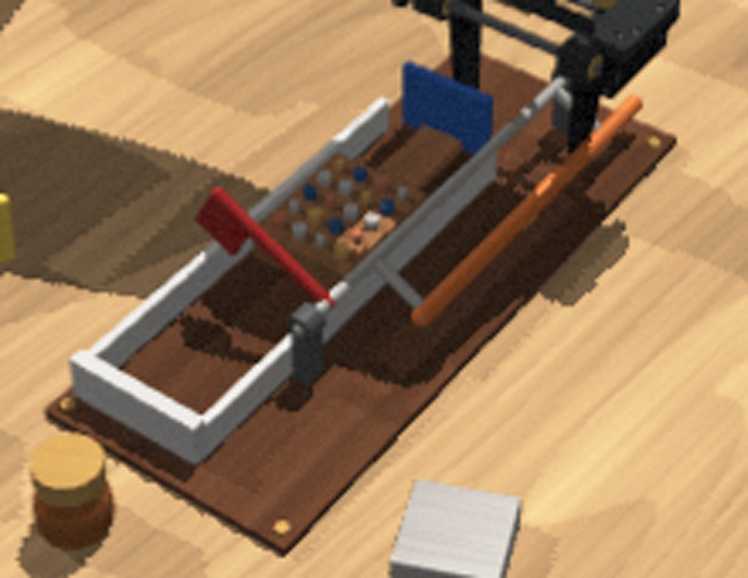

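The scene crop shows the gate lifted, with the leaf at crop (225,220), and the finger on the bar at (585,130). However, there is a 15 N sideways force, so I'll measure the bar angle to see whether it is friction drag or a wedged finger.

Run:
```python
from h import *
im=arm.snapshot("scene"); c=arm.get_calibration("scene")
H,S,V=np.moveaxis(cv2.cvtColor(im,cv2.COLOR_RGB2HSV).astype(int),2,0)
m=(H>3)&(H<16)&(S>170)&(V>110); m[:240]=0;m[340:]=0;m[:,:290]=0;m[:,380:]=0
y,x=np.nonzero(m)
for row in (305,310,315,320): 
    k=x[y==row]; print(row,k.min() if len(k) else None,k.max() if len(k) else None)
for q in (.35,.45,.57,.65,.75):
    P=[proj(world(t,54+44*np.cos(q),48-44*np.sin(q)),c)[0] for t in(-40,-120)]
    f=lambda r:P[0][0]+(P[1][0]-P[0][0])*(r-P[0][1])/(P[1][1]-P[0][1])
    print(q,P[0].round(1),[round(f(r),1) for r in(305,310,315)])
a=cv2.resize(im[225:300,300:400],None,fx=7,fy=7,interpolation=2); cv2.imwrite("pics/f3.png",a[:,:,::-1])
```

```text
305 318 322
310 313 316
315 308 311
320 304 306
0.35 [303.8 321.7] [np.float64(320.5), np.float64(315.5), np.float64(310.5)]
0.45 [303.1 322.8] [np.float64(320.9), np.float64(315.9), np.float64(310.9)]
0.57 [302.1 323.9] [np.float64(320.9), np.float64(315.9), np.float64(310.9)]
0.65 [301.2 324.5] [np.float64(320.7), np.float64(315.7), np.float64(310.7)]
0.75 [300.1 325.1] [np.float64(320.2), np.float64(315.2), np.float64(310.2)]
```

View pics/f3.png

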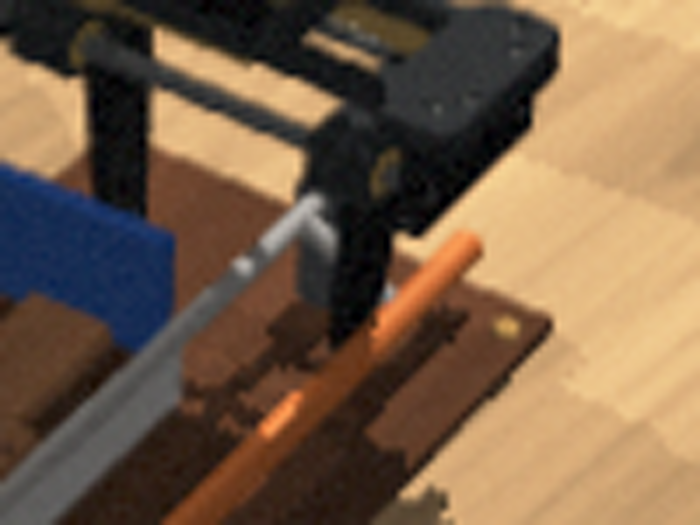

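Run:
```python
from h import *
im=arm.snapshot("scene"); c=arm.get_calibration("scene")
H,S,V=np.moveaxis(cv2.cvtColor(im,cv2.COLOR_RGB2HSV).astype(int),2,0)
m=((H<5)|(H>174))&(S>150)&(V>50); m[:270]=0;m[330:]=0;m[:,:225]=0;m[:,290:]=0
y,x=np.nonzero(m); print(x.min(),y[x==x.min()],y.min(),x[y==y.min()],y[x<255].max(),x[y==y[x<255].max()])
for q in (.35,.45,.5,.55,.6,.65,.75):
    out=[]
    for (yy,zz) in((-39,48),(-39,16),(-7,16)):
        a,b=yy-54,zz-48; Y=54+a*np.cos(q)+b*np.sin(q); Z=48-a*np.sin(q)+b*np.cos(q)
        out.append(proj(world(0,Y,Z),c)[0].round(1).tolist())
    print(q,out)
for P in [(-234,97.4,30.2),(-214,97.4,30.2),(-234,85.4,30.2),(-214,85.4,30.2),(-224,91.5,30)]: print(P,((proj(world(*P),c)[0]-[300,225]+.5)*7).round())
```

```text
238 [293 294] 285 [243 244] 304 [248 258 259 260 261 262 263 264]
0.35 [[240.1, 290.1], [236.7, 299.0], [248.4, 308.8]]
0.45 [[241.2, 287.6], [236.7, 295.5], [248.1, 306.2]]
0.5 [[241.9, 286.4], [236.8, 293.9], [248.0, 305.0]]
0.55 [[242.7, 285.4], [237.0, 292.3], [247.9, 303.8]]
0.6 [[243.6, 284.4], [237.4, 290.8], [248.0, 302.6]]
0.65 [[244.6, 283.5], [237.8, 289.3], [248.1, 301.4]]
0.75 [[246.8, 281.9], [238.9, 286.6], [248.5, 299.2]]
(-234, 97.4, 30.2) [390. 335.]
(-214, 97.4, 30.2) [356. 368.]
(-234, 85.4, 30.2) [357. 320.]
(-214, 85.4, 30.2) [324. 354.]
(-224, 91.5, 30) [357. 345.]
```

The leaf gives q≈0.54, so the gate is open. The tip is thin and sits slightly on the bar's inner side, and the bar's arc drags it inward. I'll lift, shift outward and press again along the bar's arc.

Emit:
servo_tool(
  commands=[
    [[0,0,0],[0,0,-0.015],0.73],
    [[0,0,0],[0,0,-0.032],0.73],
    [[0,0,0],[0,0.008,-0.032],0.73],
    [[0,0,0],[0,0.008,-0.032],0.73],
    [[0,0,0],[0,0.008,-0.024],0.73],
    [[0,0,0],[0,0.007,-0.0155],0.73],
    [[0,0,0],[0,0.005,-0.0085],0.73],
    [[0,0,0],[0,0.0035,-0.005],0.73],
    [[0,0,0],[0,0.0015,0],0.73],
    [[0,0,0],[0,0.0015,0],0.73],
    [[0,0,0],[0,0.0015,0],0.73],
  ],
)

```text
clock: 5.42
eef_pos: [0.5396, 0.0576, 0.0519]
eef_rot: [3.141, 0.0, 1.673]
ft_force: [2.4, -0.8, 4.5]
gripper_width: 0.0825
grasp_force: 2.3
```

```bash
cat >> h.py <<'E'
def leaf(name=None):
    im=arm.snapshot("scene"); c=arm.get_calibration("scene")
    H,S,V=np.moveaxis(cv2.cvtColor(im,cv2.COLOR_RGB2HSV).astype(int),2,0)
    m=((H<5)|(H>174))&(S>150)&(V>50); m[:270]=0;m[330:]=0;m[:,:225]=0;m[:,290:]=0
    y,x=np.nonzero(m); print("leaf top",x[y==y.min()].mean(),y.min(),"leftmost",x.min(),y[x==x.min()].mean())
    if name: cv2.imwrite(name,cv2.resize(im[230:400,180:400],None,fx=3.4,fy=3.4,interpolation=2)[:,:,::-1])
E
python3 -c "
from h import *
go(-76,48.5,52); leaf()"
```

```text
clock 5.425 at chute [-224.1   49. ] 51.9 w 0.08249058089606681 F [ 2.42 -0.85  4.5 ]
turn [ 0.0002  0.0001 -0.0012] shift [-1.481e-01 -3.000e-04 -1.000e-04]
leaf top 245.5 283 leftmost 239 291.5
```

The contact is now clean: 4.5 N on the bar and q≈0.6. Pushing along the chute next.

Emit:
servo_tool(
  commands=[
    [[0,0,0],[-0.004,0,0],0.73],
    [[0,0,0],[-0.008,0,0],0.73],
    [[0,0,0],[-0.014,0,0],0.73],
    [[0,0,0],[-0.021,0,0],0.73],
    [[0,0,0],[-0.028,0,0],0.73],
    [[0,0,0],[-0.035,0,0],0.73],
    [[0,0,0],[-0.042,0,0],0.73],
    [[0,0,0],[-0.049,0,0],0.73],
    [[0,0,0],[-0.055,0,0],0.73],
    [[0,0,0],[-0.06,0,0],0.73],
    [[0,0,0],[-0.06,0,0],0.73],
  ],
)

```text
clock: 6.85
eef_pos: [0.5446, -0.0008, 0.0515]
eef_rot: [-3.139, -0.003, 1.673]
ft_force: [-1.5, 5.5, 7.1]
gripper_width: 0.0823
grasp_force: 3.6
```

```bash
python3 -c "
from h import *
go(-76,48.5,52); leaf('pics/s4.png')"
```

```text
clock 6.85 at chute [-165.5   47.9] 51.5 w 0.08230688325890605 F [-1.53  5.49  7.1 ]
turn [-0.0035 -0.0042 -0.0016] shift [-0.0895  0.0007 -0.0008]
leaf top 245.0 284 leftmost 239 291.5
```

View pics/s4.png

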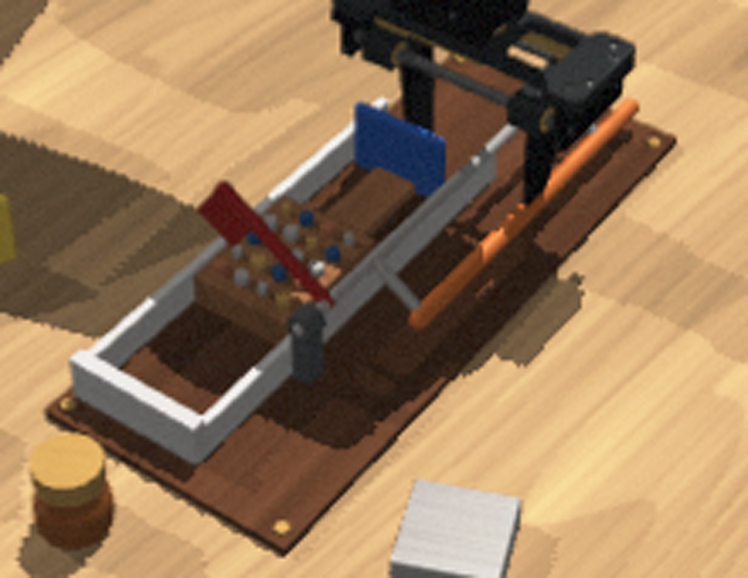

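The block is passing under the raised gate, and the finger is sliding along the bar. Continuing.

Emit:
servo_tool(
  commands=[
    [[0,0,0],[-0.004,0,0],0.73],
    [[0,0,0],[-0.01,0,0],0.73],
    [[0,0,0],[-0.017,0,0],0.73],
    [[0,0,0],[-0.024,0,0],0.73],
    [[0,0,0],[-0.031,0,0],0.73],
    [[0,0,0],[-0.038,0,0],0.73],
    [[0,0,0],[-0.045,0,0],0.73],
    [[0,0,0],[-0.052,0,0],0.73],
    [[0,0,0],[-0.059,0,0],0.73],
    [[0,0,0],[-0.066,0,0],0.73],
    [[0,0,0],[-0.072,0,0],0.73],
    [[0,0,0],[-0.076,0,0],0.73],
    [[0,0,0],[-0.079,0,0],0.73],
    [[0,0,0],[-0.079,0,0],0.73],
  ],
)

```text
clock: 8.65
eef_pos: [0.5525, -0.0788, 0.0515]
eef_rot: [-3.138, -0.005, 1.673]
ft_force: [-1.6, 7.1, 8.3]
gripper_width: 0.0824
grasp_force: 4.3
```

```bash
python3 -c "
from h import *
go(-76,48.5,52); leaf()"
```

```text
clock 8.65 at chute [-87.2  47.7] 51.5 w 0.08238468908270637 F [-1.57  7.08  8.35]
turn [-0.0039 -0.006  -0.0017] shift [-0.0112  0.0008 -0.0005]
leaf top 245.5 284 leftmost 239 291.0
```

Emit:
servo_tool(
  commands=[
    [[0,0,0],[-0.002,0,0],0.73],
    [[0,0,0],[-0.004,0,0],0.73],
    [[0,0,0],[-0.006,0,0],0.73],
    [[0,0,0],[-0.008,0,0],0.73],
    [[0,0,0],[-0.009,0,0],0.73],
    [[0,0,0],[-0.009,0,0],0.73],
  ],
)

```text
clock: 9.45
eef_pos: [0.5534, -0.0873, 0.0515]
eef_rot: [-3.138, -0.005, 1.673]
ft_force: [-0.8, 7.1, 8.6]
gripper_width: 0.0821
grasp_force: 4.6
```

```bash
python3 -c "
from h import *
go(-76,48.5,52); leaf('pics/s5.png')"
```

```text
clock 9.45 at chute [-78.6  47.7] 51.5 w 0.08213368112952733 F [-0.84  7.05  8.56]
turn [-0.0042 -0.0068 -0.0017] shift [-0.0026  0.0008 -0.0005]
leaf top 245.0 284 leftmost 239 291.0
```

View pics/s5.png

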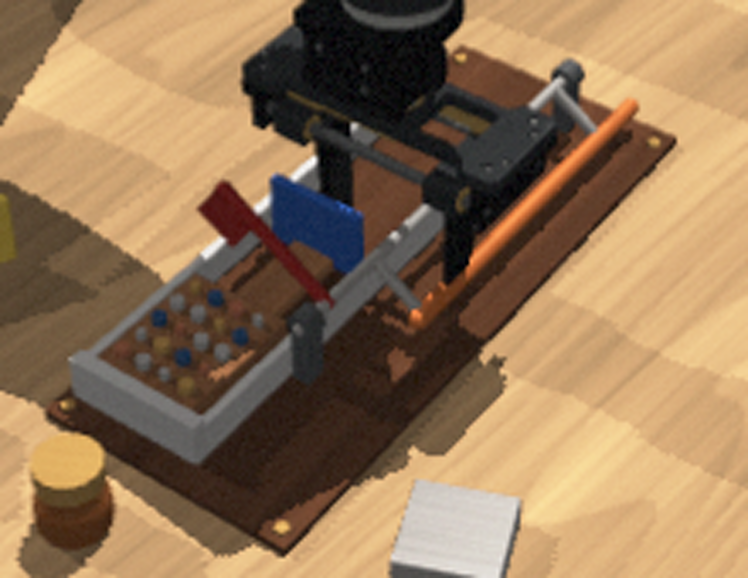

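The block is nearly at the end stop. I'll creep forward until the force rises.

Emit:
servo_tool(
  commands=[
    [[0,0,0],[-0.001,0,0],0.73],
    [[0,0,0],[-0.002,0,0],0.73],
    [[0,0,0],[-0.003,0,0],0.73],
    [[0,0,0],[-0.004,0,0],0.73],
    [[0,0,0],[-0.004,0,0],0.73],
  ],
)

```text
clock: 10.12
eef_pos: [0.5536, -0.089, 0.0516]
eef_rot: [-3.138, -0.01, 1.671]
ft_force: [-2.0, 15.4, 10.8]
gripper_width: 0.0819
grasp_force: 9.0
```

Emit:
servo_tool(
  commands=[
    [[0,0,0],[-0.001,0,0],0.73],
    [[0,0,0],[-0.002,0,0],0.73],
    [[0,0,0],[-0.002,0,0],0.73],
  ],
)

```text
clock: 10.5
eef_pos: [0.5535, -0.0892, 0.0515]
eef_rot: [-3.137, -0.014, 1.669]
ft_force: [-2.4, 21.9, 13.0]
gripper_width: 0.0821
grasp_force: 12.2
```

It is firmly home: the force rose to 22 N with no further motion. Now I'll back off with the bar still pressed, release it along its arc, then rise clear.

Emit:
servo_tool(
  commands=[
    [[0,0,0],[0.006,0,0],0.73],
    [[0,0,0],[0.014,0,0],0.73],
    [[0,0,0],[0.022,0,0],0.73],
    [[0,0,0],[0.022,0,0],0.73],
    [[0,0,0],[0.022,0.002,-0.005],0.73],
    [[0,0,0],[0.022,0.004,-0.01],0.73],
    [[0,0,0],[0.022,0.006,-0.017],0.73],
    [[0,0,0],[0.022,0.007,-0.025],0.73],
    [[0,0,0],[0.022,0.007,-0.04],0.73],
    [[0,0,0],[0.022,0.007,-0.08],0.73],
    [[0,0,0],[0.022,0.007,-0.13],0.73],
    [[0,0,0],[0.1,0.007,-0.18],0.73],
    [[0,0,0],[0.16,0.007,-0.18],0.73],
    [[0,0,0],[0.2,0.007,-0.18],0.73],
    [[0,0,0],[0.2,0.007,-0.18],0.73],
  ],
)

```text
clock: 12.38
eef_pos: [0.5413, 0.1077, 0.2329]
eef_rot: [3.14, -0.001, 1.679]
ft_force: [-0.1, -1.4, -1.0]
gripper_width: 0.0824
grasp_force: 0.0
```

Run:
```python
from h import *
go(-76,48,230); leaf('pics/s6.png')
c=arm.get_calibration("scene")
print("shut leaf expect",[proj(world(0,y,z),c)[0].round(1).tolist() for y,z in((-39,48),(-39,16))])
im=arm.snapshot("scene"); H,S,V=np.moveaxis(cv2.cvtColor(im,cv2.COLOR_RGB2HSV).astype(int),2,0)
m=(H>105)&(H<130)&(S>150);m[:255]=0;m[320:]=0;m[:,:240]=0;m[:,310:]=0
k=max(cv2.findContours(m.astype(np.uint8),0,2)[0],key=cv2.contourArea); print("blue",cv2.boundingRect(k))
for x in(-58,-63): print(x,[proj(world(x,y,z),c)[0].round(1).tolist() for y,z in((-34,56),(34,56),(34,6))])
```

```text
clock 12.375 at chute [-273.8   55.8] 232.9 w 0.08236704156660624 F [-0.08 -1.36 -1.02]
turn [ 0.0022 -0.0012  0.0062] shift [-0.1978 -0.0088  0.0027]
leaf top 240.5 299 leftmost 239 301.0
shut leaf expect [[238.8, 300.7], [239.7, 312.0]]
blue (260, 283, 27, 27)
-58 [[258.3, 283.4], [284.5, 296.2], [284.7, 313.9]]
-63 [[259.8, 282.1], [285.9, 294.9], [286.1, 312.5]]
```

View pics/s6.png

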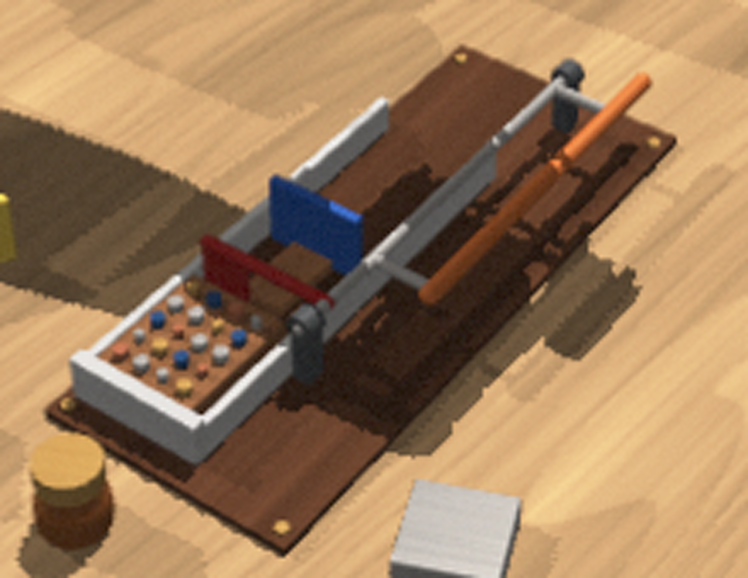

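The picture shows the rack against the end stop, the gate shut behind the block and the arm clear. Handing in.

```bash
python3 -c "
from rig import arm
print(arm.hand_in())"
```

```text
the job is handed in; nothing more can be done
None
```

The job is handed in: the last camera check showed the rack fully home against the end stop, the gate shut behind the block and the arm clear. The hand-in returned no verdict.

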